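# Strip the sample clamp

## Task

Free the sample on the clamping stage: unscrew the two-armed hand nut counter-clockwise (seen from above) until it runs off the threaded stud (do not wrench it off by pulling), lift it clear and put it in the grey parts tray. Then lift the slotted clamp strap off the stud and put it in the tray as well, lying flat on the tray floor, not on the nut. Leave the white sample puck on the stage and the other things on the bench where they are.

Things in the scene. Friction and masses are not known exactly. Their poses are not given: they have to be found in the camera images.
- stage: Fixed black base plate 200 (x) x 130 (y) x 12 mm. Origin: underside centre, on the stud's axis, z up. From an aluminium boss (28 mm diameter, top at z = 32 mm) rises the steel stud: 20 mm over shank and thread. The coarse thread is right-handed, two-start, lead 20 mm (the nut rises 20 mm per counter-clockwise turn), from z = 53 to 75 mm.
- stud_tip (a point): The top of the stud, 84 mm above the stage's underside, on its axis. The last few mm above the thread are a plain 12 mm pin.
- nut: Dark steel hand nut, 110 g: knurled hub of 35 mm diameter, 22 mm high, 21.6 mm bore right through, two arms. Origin: underside centre, z up along the bore. It starts on the strap (underside 40 mm over the stage's), with up to 3 mm of axial play. No preload: it turns easily and stays where left. While threaded, a pull does not free it (stay under 25 N). The hub can be gripped across its y.
- strap: Loose aluminium bar 120 (x) x 36 (y) x 8 mm, 75 g, with a slot 30 (x) x 23 (y) mm at its middle round the stud. Origin: underside centre. It starts under the nut along the stage's x, underside 32 mm over the stage's, on boss, heel block and puck. At its middle it can be gripped across y: fingers have room beside it down to the base plate.
- puck: White round sample puck, 44 mm diameter, 20 mm high, 90 g, loose on the stage's base plate at x = 44 mm in the stage's frame, under the strap's nose. Origin: underside centre. To be left there.
- tray: Heavy grey open parts tray, 170 (x) x 230 (y) x 24 mm, walls and floor 4 mm thick. Origin: underside centre, z up; it is level.
- spare_puck: Another white puck, same size, standing on the bench beyond the middle. Leave alone. Origin: underside centre.
- driver: Black-handled screwdriver, 160 mm long, lying on the bench beyond the work. Leave alone.
- jar: Small amber jar, 38 mm diameter, 50 mm high, on the bench to the robot's right. Leave alone. Origin: underside centre.
- heel (a point): Middle of the top of the aluminium heel block that carries the strap's rear end: 24 (x) x 46 (y) mm, top 32 mm over the stage's underside, at x = -48 mm from the stud. Two 6 mm cheeks, 41 mm apart, tops 8 mm higher, keep the strap from turning.
- nut_arm (a point): End of one arm of the nut, 48 mm from its axis. The two round arms (10 mm diameter) lie along the nut's +x and -x, axes 11 mm over its underside; shut fingers can push them round. To free: about 6.3 to 7.2 rad counter-clockwise, the first 0.1 to 0.9 without rising; after 18 mm of rise it runs off the end. Turned farther it drops 10 mm and climbs again, yet is free to lift.

How it is judged:
On the way, in this order (a step that is already met when the one before it is completed fails the run):
1. the nut is off the stud, its underside above the stud's tip (z of nut in the frame of stud_tip above 0.002 m), for 0.1 s.
2. the nut is in the tray, let go, while the strap is still on the stud (x of nut in the frame of tray between -0.085 and 0.085 m and y of nut in the frame of tray between -0.115 and 0.115 m and height (world z) of nut below 0.03 m and contact force between nut and the fingers below 0.1 N and horizontal distance between strap and stud_tip below 0.02 m and z of strap in the frame of stage below 0.045 m), for 0.2 s.
3. the strap is lifted off over the stud's tip (z of strap in the frame of stud_tip above 0.001 m), for 0.1 s.
At the end, for the whole second after the job is handed in: Nut in the tray (origin inside its outline, under 30 mm over the bench); strap flat on the tray floor (origin inside the outline, under 14 mm, within 0.1 rad of level); both at rest; sample puck upright and within 15 mm of its start (x of nut in the frame of tray between -0.085 and 0.085 m and y of nut in the frame of tray between -0.115 and 0.115 m and height (world z) of nut below 0.03 m and x of strap in the frame of tray between -0.085 and 0.085 m and y of strap in the frame of tray between -0.115 and 0.115 m and height (world z) of strap below 0.014 m and angle between the z axis of strap and the z axis of tray, either way round below 0.1 rad and linear speed of each of nut, strap below 0.02 m/s and distance of puck from where it was at the start of the episode below 0.015 m and angle between puck's own z axis and vertical below 0.1 rad); the robot touches nothing.
It fails at once if the sample puck is moved more than 20 mm (distance of puck from where it was at the start of the episode above 0.02 m).
It fails at once if the spare puck, screwdriver or jar is moved more than 20 mm (distance of any of spare_puck, driver, jar from where it was at the start of the episode above 0.02 m).
It fails at once if the tray is shoved more than 30 mm (distance of tray from where it was at the start of the episode above 0.03 m).
It fails at once if the nut is wrenched against its thread (over 70 N between nut and stage) (contact force between nut and stage above 70 N).
It also fails if it takes over 72 s, if anything falls off the work surface, if the arm or the gripper's body presses on something with over 40 N, if the wrist force passes 120 N, or if a joint passes its speed limit or range.

## Robot

A 6-joint arm with a two-finger parallel gripper is mounted at the origin on the work surface. World frame = base frame: x ahead of the robot, y to its left, z up, the work surface at z = 0. Lengths are in m, angles in rad, forces in N, time in s.
With the tool pointing down it reaches from about 0.275 to 0.725 m from the base axis. Payload 15.9 kg.
Tool frame: the origin (TCP) lies on the mounting face of the last link; the fingertips stand 173 mm ahead of it and the grasp point (between the pads) lies 155 mm ahead of it; z points along the fingers, y is the line along which they close (so a half turn about z gives the same grasp; the last joint's range is limited). The gripper opens to 85 mm and grips with 20 to 120 N. Pads are 22 mm wide; open, the fingers measure 114 mm over their backs; the gripper's body (76 mm by 85 mm) begins 54 mm behind the grasp point. The pads swing forward as they close: fully open they stand 13 mm farther back than shut.
Start: joints at [1.224, 0.213, -0.034, 1.323, 0, 1.571], TCP at [0.17, 0.47, 0.405] pointing down, gripper open.
Joint ranges: [-2.98, 2.98], [-0.74, 1.72], [-1.14, 1.35], [-2.1, 2.04], [-1.57, 1.44], [-3.14, 3.14]. Speed limits (rad/s): [1.89, 1.89, 2.39, 2.57, 3.14, 3.14].

## Interface

Orientations are given as a rotation vector (axis times angle).
In Python, from plant import bot, viewer, ticket gives the robot as it stands (bot), with the cameras (viewer) and the job (ticket).
- The arm moves only by the tool shift_gripper, called as name(argument=value, ...), one argument or row to a line, values as JSON. Schema: {"type":"object","properties":{"ticks":{"type":"array","items":{"type":"array","items":{"type":"number"},"minItems":7,"maxItems":7},"minItems":1,"maxItems":12},"squeeze":{"type":"number"},"only":{"type":"string"},"quiet":{"type":"boolean"},"lines":{"type":"string"}},"required":["ticks"],"additionalProperties":false}. ticks is a list of rows, 1 to 12 of them, each of 7 numbers: a rotation vector rx, ry, rz in parts of the range, where 1.0 means pi rad, then dx, dy, dz in a scale on which 1.0 is 0.75 m, then the finger opening in m; each row is the pose to reach, as a shift and turn from the pose commanded when the call began, along the tool's axes at that moment; what a row does not reach only later rows make up. A row lasts 1/8 s, in which the tool goes at most 0.0625 m and 0.188 rad, less where a joint would pass 70% of its speed; a pose out of reach is approached as far as the arm can. The fingers move at their own pace and stop on an object; squeeze is the grip in N (left out, the last holds). Time passes only in rows, so rows that do not move let the fingers close. The tool returns the time, the measured TCP pose, the force, the opening and the grip force at its end. only (a regular expression) keeps the lines of the reply that match it, lines (a string "A,B") keeps lines A to B, and quiet returns only ok. Shift and turn numbers lie between -1 and 1, and a call with a number outside is refused. Input that does not fit is refused with a message, and nothing moves.
- bot.read_state(): the state, without advancing time (a new reading comes with each control period).
- viewer.snapshot(name): name is "scene" or "side" or "wrist"; returns the picture (420x560x3 uint8, red, green, blue); there is no depth.
- viewer.camera_params(name): a dict with "vertical_fov" (degrees; the focal length in pixels is half the picture's height over the tangent of half this angle, whatever the lens; pixels are square), "cx", "cy" (the principal point, pixels), "world_from_camera" (4x4, takes a point from camera to world coordinates); the wrist camera has in their place "mount" (4x4, takes a point from camera to tool coordinates, whose origin is the TCP and whose axes are the flange's). Camera axes: x right, y up, looking along -z (the intrinsics and any distortion apply to the point x, -y, -z); pixel columns grow to the right and rows downward; lengths in m; the calibration is good to about 2 mm. A picture is of the moment at which its call begins: read the wrist's pose just before it. camera_params takes no time and is no camera call.
- ticket.finish_job(): hands the job in; it is judged then, once.
The state is a dict: "t": time; "q": joint angles; "joint_vel": joint speeds; "tau": joint torques, N m; "tcp_pos": TCP position; "orientation": TCP orientation; "contact_force": force on the tool from outside, world axes, zero at the start; "wrist_torque": the same for the moment, N m; "width": finger opening in m; "grip_force": force on a finger pad.
Only numpy, scipy, OpenCV 4.12 (cv2) and the standard library are available. Lean on these libraries where they do the work, as an engineer would, in place of code of your own. Each camera call takes 0.05 s, during which the arm holds its last target. There are 200 camera calls.

## Working session

There is one attempt and no reset: what is moved stays moved. The work goes in short steps, Python scripts to look and compute and a tool call to move; the robot and the scene stay as the last step left them, time stands still between calls to the robot, and variables do not carry over. Pictures are saved under pics/ and viewed, at most 10 in all, crops included, and the job is handed in when it is done.

```bash
ls; mkdir -p pics
```

Run:
```python
from plant import bot, viewer, ticket
import cv2,numpy as np
s=bot.read_state();print({k:np.round(v,3) for k,v in s.items()})
a=viewer.snapshot("scene");b=viewer.snapshot("side");c=viewer.snapshot("wrist")
for n,i in zip("abc",(a,b,c)): cv2.imwrite(f"pics/{n}.png",i[...,::-1]); 
for n in ("scene","side","wrist"):print(n,viewer.camera_params(n))
```

```text
pics
plant.py
{'t': np.float64(0.0), 'q': array([ 1.224,  0.213, -0.035,  1.323,  0.   ,  1.571]), 'joint_vel': array([-0.   , -0.   ,  0.   , -0.001,  0.001,  0.   ]), 'tau': array([ 3.0000e-03, -6.8617e+01,  4.8711e+01,  1.7000e-02,  0.0000e+00,
        0.0000e+00]), 'tcp_pos': array([0.17 , 0.47 , 0.404]), 'orientation': array([-5.420e-01, -3.094e+00,  2.000e-03]), 'contact_force': array([-0.213, -0.705,  0.577]), 'wrist_torque': array([-0.004,  0.002,  0.008]), 'grip_force': np.float64(0.0), 'width': np.float64(0.086)}
scene {'vertical_fov': 56.177744550572854, 'cx': 282.36507193509357, 'cy': 209.1615781349259, 'world_from_camera': array([[ 0.83752585, -0.29547893,  0.45961141,  0.99287661],
       [ 0.54630506,  0.4683264 , -0.69442146, -0.66939579],
       [-0.01006125,  0.83268396,  0.5536571 ,  0.51349445],
       [ 0.        ,  0.        ,  0.        ,  1.        ]])}
side {'vertical_fov': 57.024466059756065, 'cx': 279.7865407708129, 'cy': 219.08735870295217, 'world_from_camera': array([[ 0.85176926,  0.41307622, -0.32226877,  0.3043836 ],
       [-0.52391365,  0.67379722, -0.52106794, -0.59108317],
       [ 0.00190303,  0.61267066,  0.79033603,  0.80227445],
       [ 0.        ,  0.        ,  0.        ,  1.        ]])}
wrist {'vertical_fov': 61.60846247129088, 'cx': 281.177292478591, 'cy': 207.0390052644606, 'mount': array([[-4.41647699e-04,  9.58904058e-01,  2.83730174e-01,
         7.23664652e-02],
       [ 9.99999879e-01,  4.85365950e-04, -8.37828890e-05,
         9.02861058e-05],
       [-2.18052718e-04,  2.83730103e-01, -9.58904156e-01,
         2.92362260e-02],
       [ 0.00000000e+00,  0.00000000e+00,  0.00000000e+00,
         1.00000000e+00]])}
```

```bash
python3 -c "
import cv2,numpy as np
a=cv2.imread('pics/a.png');b=cv2.imread('pics/b.png')
cv2.imwrite('pics/ab.png',cv2.resize(np.vstack([a,b]),(800,1200))[:600]);cv2.imwrite('pics/b2.png',cv2.resize(b,(800,600)))"
```

```text
(no output)
```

View pics/ab.png

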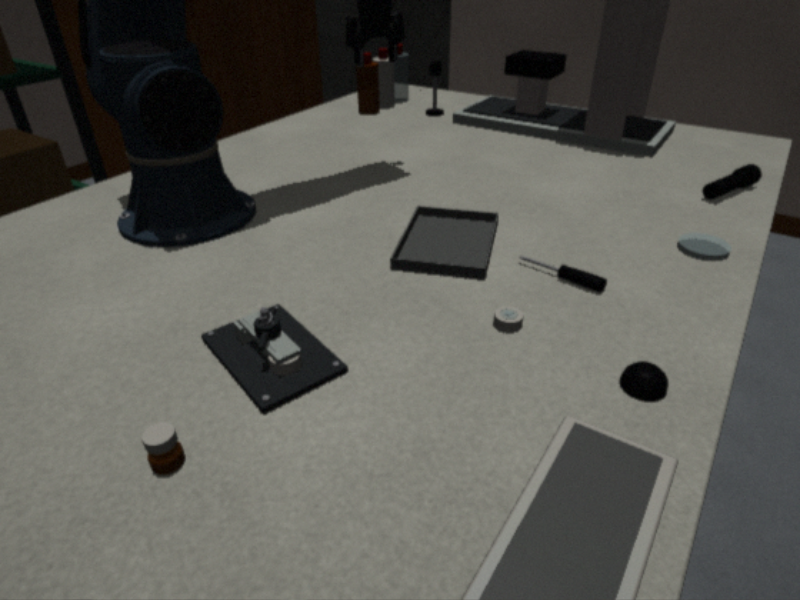

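View pics/b2.png

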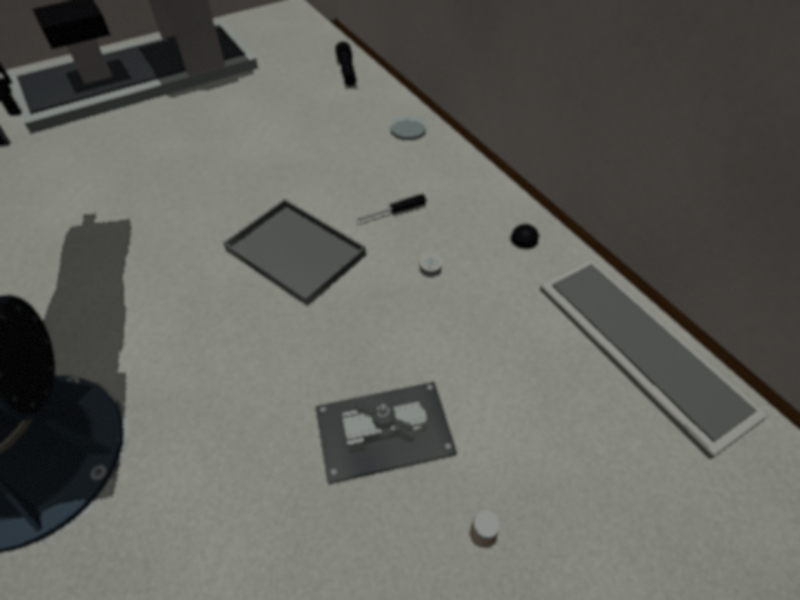

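View pics/c.png

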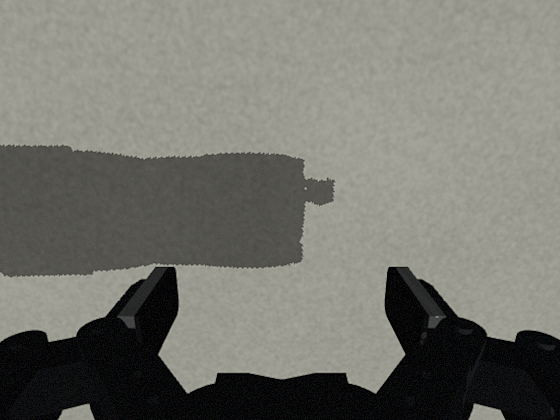

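Scene view (800 scale): stage about (272,355), tray (445,240), jar (162,448), spare puck (508,318). Side view: stage (385,432) with the nut hub at (383,412) and one arm toward (405,432); tray (295,250). The wrist view shows only bench.

Create h.py:
```python
from plant import bot, viewer, ticket
import cv2,numpy as np
from scipy.spatial.transform import Rotation as R
def cam(n,s=None):
    p=viewer.camera_params(n);f=210/np.tan(np.radians(p['vertical_fov'])/2)
    if n=='wrist':
        s=s or bot.read_state();T=np.eye(4);T[:3,:3]=R.from_rotvec(s['orientation']).as_matrix();T[:3,3]=s['tcp_pos'];T=T@p['mount']
    else:T=p['world_from_camera']
    return f,p['cx'],p['cy'],T
def cast(c,uv,z):
    f,cx,cy,T=c;uv=np.atleast_2d(uv).astype(float)
    d=np.c_[(uv[:,0]-cx)/f,-(uv[:,1]-cy)/f,-np.ones(len(uv))]@T[:3,:3].T
    return T[:3,3]+d*((z-T[2,3])/d[:,2])[:,None]
def proj(c,P):
    f,cx,cy,T=c;q=(np.atleast_2d(P)-T[:3,3])@T[:3,:3]
    return np.c_[cx-f*q[:,0]/q[:,2],cy+f*q[:,1]/q[:,2]]
def quad(img,roi,thr,c,z):
    x0,y0,x1,y1=roi;g=cv2.cvtColor(img,cv2.COLOR_BGR2GRAY)[y0:y1,x0:x1]
    m=cv2.morphologyEx((g<thr).astype(np.uint8),cv2.MORPH_CLOSE,np.ones((9,9)))
    k=max(cv2.findContours(m,0,2)[0],key=cv2.contourArea)[:,0]+[x0,y0]
    k=cv2.convexHull(k)[:,0]
    w=cast(c,k,z)[:,:2]
    return k,cv2.minAreaRect((w*1000).astype(np.float32))
```

Run:
```python
from h import *
a=cv2.imread('pics/a.png');b=cv2.imread('pics/b.png')
cs,cb=cam('scene'),cam('side')
print(a[245:290:6,190].mean(1),b[300,210:330:8].mean(1),b[175,140:280:8].mean(1))
for n,i,c,rs,rt in(('scene',a,cs,(135,205,250,292),(265,138,355,198)),('side',b,cb,(215,262,325,342),(150,135,262,216))):
  for t in(80,95):
    print(n,t,'stage',quad(i,rs,t,c,.010)[1],'tray',quad(i,rt,t,c,.02)[1])
v=cv2.resize(b[255:345,210:330],None,fx=6,fy=6,interpolation=2);cv2.imwrite('pics/d.png',v)
```

```text
[121.66666667 122.          35.          33.          31.66666667
  35.66666667  31.          52.66666667] [130.         130.33333333  61.66666667  63.         129.33333333
 137.66666667 131.          83.66666667  96.          60.
 105.33333333  61.33333333  63.          85.66666667 135.        ] [133.66666667 131.         129.          71.33333333  82.66666667
  83.33333333  82.66666667  82.33333333  83.          81.66666667
  81.33333333  82.66666667  80.66666667  82.66666667  58.33333333
 135.33333333 134.         133.        ]
scene 80 stage ((494.04754638671875, -255.286376953125), (137.5233612060547, 218.51333618164062), 71.33937072753906) tray ((543.3424682617188, 158.65415954589844), (174.02151489257812, 285.17877197265625), 20.257333755493164)
scene 95 stage ((492.844970703125, -254.98846435546875), (138.19757080078125, 222.72035217285156), 71.59040832519531) tray ((542.7786254882812, 158.1817169189453), (175.2852020263672, 290.5767822265625), 20.28396224975586)
side 80 stage ((484.628173828125, -255.7919921875), (138.3427734375, 196.47096252441406), 71.89140319824219) tray ((528.7496337890625, 165.0001220703125), (185.64443969726562, 250.9144744873047), 19.752500534057617)
side 95 stage ((484.29425048828125, -255.1221923828125), (140.94091796875, 199.79910278320312), 72.03350067138672) tray ((529.102783203125, 166.13160705566406), (187.24783325195312, 252.67822265625), 19.79682159423828)
```

View pics/d.png

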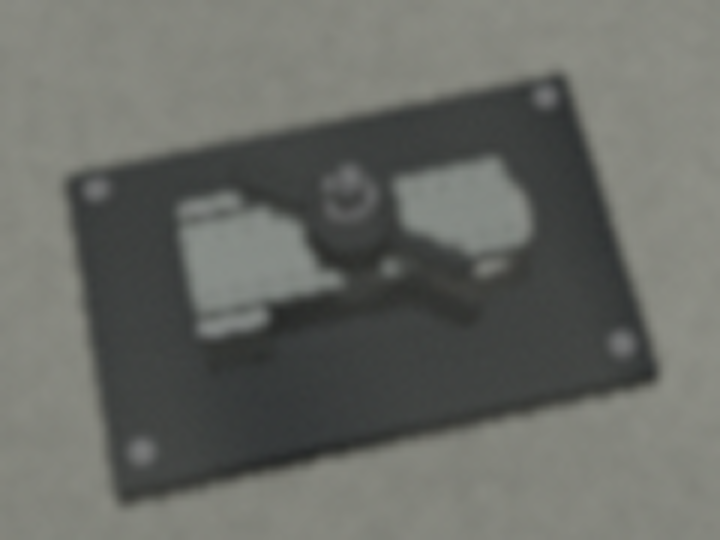

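Side crop: stud tip at about (347,195), hub around it, the nut's arms running from upper left (250,185) to lower right (470,275), heel at the left and puck at the right. Next I take the tool over the tray and then the stage for close wrist views.

Add to h.py:
```python
def delta(P,yaw=None,s=None):
    """rows: world TCP target (tool down), yaw = world angle of the tool's y axis (mod pi chosen by caller)"""
    s=s or bot.read_state();M=R.from_rotvec(s['orientation']).as_matrix()
    y=np.arctan2(M[1,1],M[0,1]) if yaw is None else yaw
    ty=np.array([np.cos(y),np.sin(y),0]);tz=np.array([0,0,-1.]);G=np.c_[np.cross(ty,tz),ty,tz]
    return np.round(R.from_matrix(M.T@G).as_rotvec(),4),np.round(M.T@(np.array(P)-s['tcp_pos']),4),'yaw',np.round(np.arctan2(M[1,1],M[0,1]),4),'q6',round(s['q'][5],3)
```

Run:
```python
from h import *
M=R.from_rotvec(bot.read_state()['orientation']).as_matrix();print(M.round(3))
print(delta([.53,.165,.40]),delta([.485,-.256,.36]))
cb=cam('side');print(cast(cb,[210+347/6,255+195/6],.084),cast(cb,np.array([[470,275],[255,185],[349,225]])/6+[210,255],.051))
print(cast(cb,np.array([[508,318]])*.7,.02))
```

```text
[[-0.94   0.34  -0.   ]
 [ 0.34   0.94  -0.001]
 [-0.    -0.001 -1.   ]]
(array([-0.0008,  0.    ,  0.    ]), array([-0.4424, -0.1646,  0.0045]), 'yaw', np.float64(1.224), 'q6', np.float64(1.571)) (array([-0.0008,  0.    ,  0.    ]), array([-0.5431, -0.5758,  0.0448]), 'yaw', np.float64(1.224), 'q6', np.float64(1.571))
[[ 0.4824529  -0.25702657  0.084     ]] [[ 0.51163066 -0.29133957  0.051     ]
 [ 0.46434016 -0.22082417  0.051     ]
 [ 0.48518847 -0.2523268   0.051     ]]
[[ 0.7818537  -0.18575367  0.02      ]]
```

The manual's scale: shifts go in shares of 0.75 m and turns go in shares of pi rad. Converting my numbers, -0.4424 m / 0.75 = -0.5899, -0.387 m / 0.75 = -0.516.

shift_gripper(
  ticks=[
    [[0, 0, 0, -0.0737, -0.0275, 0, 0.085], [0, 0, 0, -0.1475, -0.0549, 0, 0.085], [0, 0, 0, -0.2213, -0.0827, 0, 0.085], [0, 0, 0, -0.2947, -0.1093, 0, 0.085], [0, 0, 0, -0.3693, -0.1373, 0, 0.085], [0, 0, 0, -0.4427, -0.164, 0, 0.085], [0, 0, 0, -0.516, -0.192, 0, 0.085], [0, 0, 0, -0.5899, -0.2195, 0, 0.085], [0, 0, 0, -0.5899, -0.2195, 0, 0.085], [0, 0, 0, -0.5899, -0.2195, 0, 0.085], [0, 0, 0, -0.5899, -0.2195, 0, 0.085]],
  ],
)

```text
refused: ticks[0]: the value is too long (schema: maxItems 7). Nothing was moved.
```

Wrong form. The message asks for a list of rows, each a list of 7 numbers, so I'll send the same numbers that way.

shift_gripper(
  ticks=[
    [0, 0, 0, -0.0737, -0.0275, 0, 0.085],
    [0, 0, 0, -0.1475, -0.0549, 0, 0.085],
    [0, 0, 0, -0.2213, -0.0827, 0, 0.085],
    [0, 0, 0, -0.2947, -0.1093, 0, 0.085],
    [0, 0, 0, -0.3693, -0.1373, 0, 0.085],
    [0, 0, 0, -0.4427, -0.164, 0, 0.085],
    [0, 0, 0, -0.516, -0.192, 0, 0.085],
    [0, 0, 0, -0.5899, -0.2195, 0, 0.085],
    [0, 0, 0, -0.5899, -0.2195, 0, 0.085],
    [0, 0, 0, -0.5899, -0.2195, 0, 0.085],
    [0, 0, 0, -0.5899, -0.2195, 0, 0.085],
  ],
)

```text
t: 1.52
tcp_pos: [0.5293, 0.1659, 0.4048]
orientation: [-0.54, -3.095, -0.0]
contact_force: [-0.7, -0.6, 0.3]
width: 0.085
grip_force: 0.0
```

Run:
```python
from h import *
s=bot.read_state();print(delta([.485,-.256,.36]),s['joint_vel'].round(2))
c=viewer.snapshot('wrist');cv2.imwrite('pics/e.png',c[...,::-1])
np.save('e.npy',np.r_[s['tcp_pos'],s['orientation']])
```

```text
(array([ 0.0001, -0.0001,  0.    ]), array([-0.1012, -0.412 ,  0.0448]), 'yaw', np.float64(1.2253), 'q6', np.float64(0.649)) [ 0. -0.  0. -0. -0. -0.]
```

Scaled: -0.412 m / 0.75 = -0.5493, -0.353 m / 0.75 = -0.4707.

shift_gripper(
  ticks=[
    [0, 0, 0, -0.0193, -0.0787, 0.008, 0.085],
    [0, 0, 0, -0.0387, -0.1573, 0.0173, 0.085],
    [0, 0, 0, -0.058, -0.236, 0.0253, 0.085],
    [0, 0, 0, -0.0773, -0.3133, 0.0347, 0.085],
    [0, 0, 0, -0.096, -0.392, 0.0427, 0.085],
    [0, 0, 0, -0.116, -0.4707, 0.0507, 0.085],
    [0, 0, 0, -0.1347, -0.5493, 0.06, 0.085],
    [0, 0, 0, -0.1347, -0.5493, 0.06, 0.085],
    [0, 0, 0, -0.1347, -0.5493, 0.06, 0.085],
    [0, 0, 0, -0.1347, -0.5493, 0.06, 0.085],
  ],
)

```text
t: 2.82
tcp_pos: [0.4854, -0.2553, 0.3601]
orientation: [0.539, 3.095, 0.0]
contact_force: [0.3, 1.2, -0.2]
width: 0.0852
grip_force: 0.0
```

Run:
```python
from h import *
s=bot.read_state();c=viewer.snapshot('wrist')[...,::-1].copy();cv2.imwrite('pics/f.png',c)
np.save('f.npy',np.r_[s['tcp_pos'],s['orientation']])
e=cv2.imread('pics/e.png')
cv2.imwrite('pics/ef.png',cv2.resize(np.hstack([e,c]),(800,300)));print(s['joint_vel'].round(2))
```

```text
[ 0.  0.  0.  0. -0. -0.]
```

View pics/f.png

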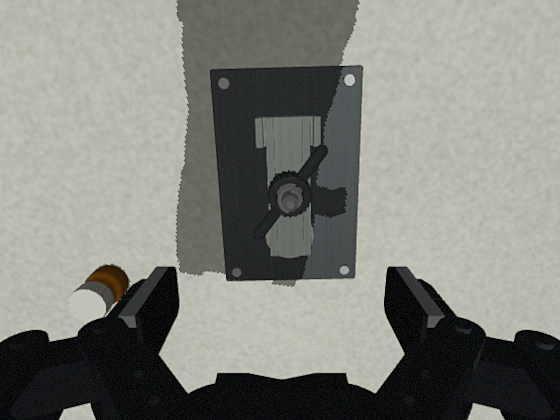

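View pics/e.png

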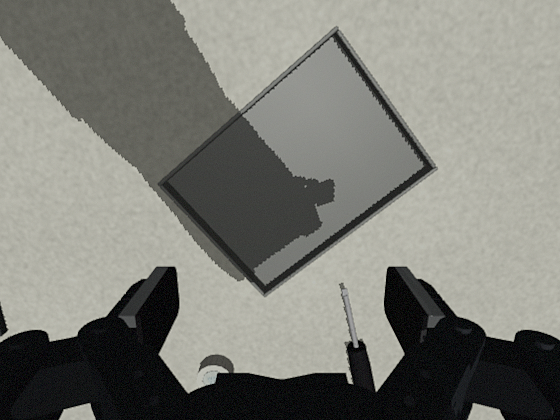

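Wrist view over the stage: base corners (211,70),(362,66),(355,278),(227,281), stud tip about (289,193), arm ends (324,149) and (261,235). Tray view: rim corners (336,27),(437,168),(265,295),(159,184); the spare puck and driver lie close to its far side.

Run:
```python
from h import *
def wc(n):
    v=np.load(n);return cam('wrist',dict(tcp_pos=v[:3],orientation=v[3:]))
c=wc('f.npy');t=wc('e.npy')
k=cast(c,[[211,70],[362,66],[355,278],[227,281]],.012)[:,:2]
d=(k[2]+k[3]-k[0]-k[1]);print('stage',k.mean(0),[np.linalg.norm(k[i]-k[i-1]) for i in range(4)],np.arctan2(d[1],d[0]))
s=cast(c,[[224,84],[350,80],[344,270],[236,272]],.012)[:,:2];print('screws',s.mean(0))
a=cast(c,[[324,149],[261,235]],.051)[:,:2];d=a[1]-a[0];print('arms',a.mean(0),np.linalg.norm(d),np.arctan2(d[1],d[0]))
g=cv2.cvtColor(cv2.imread('pics/f.png'),6);v=cv2.GaussianBlur(g[180:212,272:308],(0,0),1)
m=(v>75).astype(np.uint8);n,l,st,ce=cv2.connectedComponentsWithStats(m);print(st,ce+[272,180])
print('tip',cast(c,[289,193],.084),cast(c,[289,199],.075))
k=cast(t,[[336,27],[437,168],[265,295],[159,184]],.024)[:,:2]
d=(k[1]+k[2]-k[0]-k[3]);print('tray',k,k.mean(0),[np.linalg.norm(k[i]-k[i-1]) for i in range(4)],np.arctan2(d[1],d[0]))
```

```bash
python3 -c "
import cv2
f=cv2.imread('pics/f.png')[135:250,230:350];cv2.imwrite('pics/g.png',cv2.resize(f,(600,575),interpolation=2))"
```

```text
stage [ 0.48674157 -0.24812104] [np.float64(0.19869330059426651), np.float64(0.12764997417886279), np.float64(0.19855436361113948), np.float64(0.12870633937420325)] -0.31815315937939986
screws [ 0.48747003 -0.24867374]
arms [ 0.48734286 -0.24701677] 0.0886667769722819 -0.9574505470288043
[[  0   0  36  32 804]
 [  6   4  24  28 343]
 [ 34  29   2   3   5]] [[289.86691542 194.29726368]
 [288.39067055 198.10495627]
 [306.6        210.2       ]]
tip [[ 0.47812593 -0.246587    0.084     ]] [[ 0.48473269 -0.24871009  0.075     ]]
tray [[0.41622179 0.25950436]
 [0.57379259 0.31697898]
 [0.64994825 0.10323878]
 [0.49373796 0.04625877]] [0.53342515 0.18149522] [np.float64(0.2268974162569536), np.float64(0.16772563479145064), np.float64(0.2269020903145985), np.float64(0.16627801147797408)] 0.3497626097878317
```

View pics/g.png

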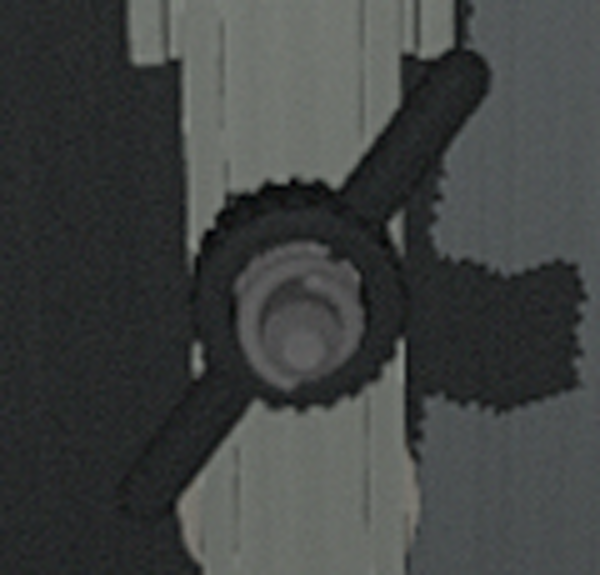

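Crop (5x, offset 230,135): pin top at (300,348), hub ring centre about (300,295), arm ends (480,70) and (130,500). One closer view at the grasp yaw comes before descending.

Run:
```python
from h import *
v=np.load('f.npy');c=cam('wrist',dict(tcp_pos=v[:3],orientation=v[3:]))
a=cast(c,[[326,149],[256,235]],.051)[:,:2];d=a[1]-a[0];print('arms',a.mean(0),np.linalg.norm(d),np.arctan2(d[1],d[0]))
print(cast(c,[290,204.6],.084),cast(c,[290,194],.062))
print(delta([.4872,-.2485,.295],.60))
```

```text
arms [ 0.48689209 -0.24826934] 0.09213560883096816 -1.0091974738594027
[[ 0.48659819 -0.24880072  0.084     ]] [[ 0.4845792  -0.24752314  0.062     ]]
(array([2.000e-04, 4.000e-04, 6.261e-01]), array([0.0006, 0.0071, 0.065 ]), 'yaw', np.float64(1.2261), 'q6', np.float64(-0.14))
```

Scaled: 0.065 m / 0.75 = 0.0867, 0.05 m / 0.75 = 0.0667, 0.65 rad / 3.1416 = 0.2069.

shift_gripper(
  ticks=[
    [0, 0, 0.0525, 0, 0.0027, 0.0227, 0.085],
    [0, 0, 0.105, 0, 0.0053, 0.0453, 0.085],
    [0, 0, 0.1592, 0, 0.008, 0.0667, 0.085],
    [0, 0, 0.2069, 0.0008, 0.0095, 0.0867, 0.085],
    [0, 0, 0.2069, 0.0008, 0.0095, 0.0867, 0.085],
    [0, 0, 0.2069, 0.0008, 0.0095, 0.0867, 0.085],
  ],
)

```text
t: 3.62
tcp_pos: [0.4872, -0.2495, 0.2955]
orientation: [1.495, 2.762, 0.0]
contact_force: [-0.8, -0.3, 0.8]
width: 0.0853
grip_force: 0.0
```

Run:
```python
from h import *
s=bot.read_state();c=viewer.snapshot('wrist')[...,::-1].copy()
np.save('g.npy',np.r_[s['tcp_pos'],s['orientation']]);k=cam('wrist',s)
print(proj(k,[[.487,-.2485,.051],[.487,-.2485,.084]]),proj(k,s['tcp_pos']+[0,0,-.211]))
cv2.imwrite('pics/h.png',cv2.resize(c[95:275,160:400],None,fx=3.33,fy=3.33,interpolation=2))
```

```text
[[281.66943086 218.41943408]
 [281.77449016 237.21525434]] [[281.07877833 239.07702333]]
```

View pics/h.png

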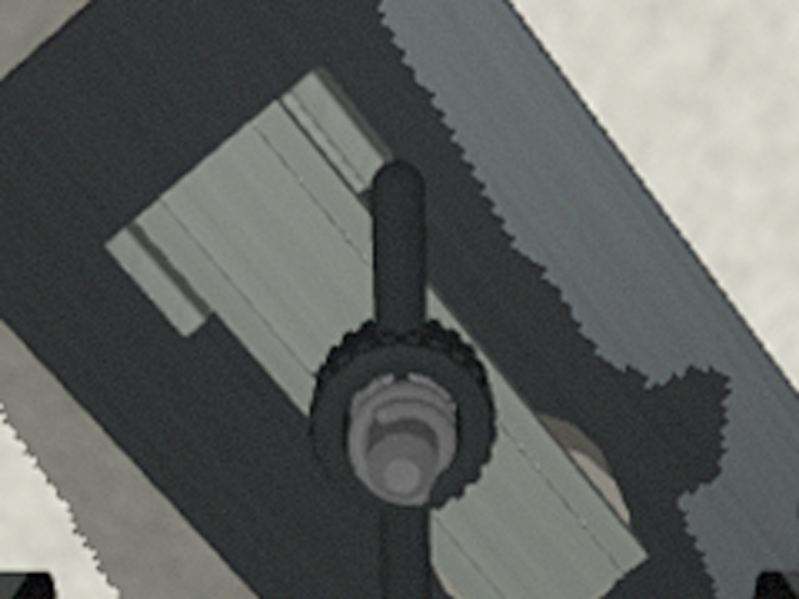

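Arms are vertical in the picture, so the yaw fits (axis x from 400 to 405); the pin top is at crop (403,470), full picture (281,236).

Run:
```python
from h import *
k=cam('wrist');p=cast(k,[281,236.1],.084)[0];print(p)
print(cast(k,[[160+402/3.33,95+405/3.33]],.062))
p=np.array([.4868,-.2487,0]);print(delta(p+[0,0,.22]),delta(p+[0,0,.213]))
```

```text
[ 0.48635675 -0.24839445  0.084     ]
[[ 0.48395357 -0.2450111   0.062     ]]
(array([ 0.0005,  0.001 , -0.    ]), array([0.0011, 0.0001, 0.0756]), 'yaw', np.float64(0.5775), 'q6', np.float64(0.52)) (array([ 0.0005,  0.001 , -0.    ]), array([0.0011, 0.0001, 0.0826]), 'yaw', np.float64(0.5775), 'q6', np.float64(0.52))
```

Scaled: 0.08 m / 0.75 = 0.1067, 0.06 m / 0.75 = 0.08.

shift_gripper(
  ticks=[
    [0, 0, 0, 0.0013, 0, 0.04, 0.085],
    [0, 0, 0, 0.0013, 0, 0.08, 0.085],
    [0, 0, 0, 0.0013, 0, 0.1067, 0.085],
    [0, 0, 0, 0.0013, 0, 0.1067, 0.06],
    [0, 0, 0, 0.0013, 0, 0.1067, 0.03],
    [0, 0, 0, 0.0013, 0, 0.1067, 0.03],
    [0, 0, 0, 0.0013, 0, 0.1067, 0.03],
    [0, 0, 0, 0.0013, 0, 0.1067, 0.03],
  ],
  squeeze=20,
)

```text
t: 4.68
tcp_pos: [0.4867, -0.2492, 0.216]
orientation: [1.5, 2.758, 0.0]
contact_force: [-0.9, 1.1, 6.9]
width: 0.0321
grip_force: 21.1
```

```bash
python3 -c "
from h import *
s=bot.read_state();print(s['width'],s['contact_force'],delta([.4866,-.2485,.216]),s['wrist_torque'])"
```

```text
0.03209486934639212 [-0.89362032  1.12664878  6.9396346 ] (array([ 0.001 ,  0.0017, -0.    ]), array([ 0.0007,  0.0003, -0.    ]), 'yaw', np.float64(0.5743), 'q6', np.float64(0.523)) [0.114381   0.18437739 0.07218775]
```

Scaled: -0.0013 m / 0.75 = -0.0017, -0.0008 m / 0.75 = -0.0011, -0.8 rad / 3.1416 = -0.2546.

shift_gripper(
  ticks=[
    [0, 0, -0.0541, 0.0007, 0, 0, 0.03],
    [0, 0, -0.1082, 0.0007, 0, 0, 0.03],
    [0, 0, -0.1592, 0.0007, 0, -0.0004, 0.03],
    [0, 0, -0.2069, 0.0007, 0, -0.0011, 0.03],
    [0, 0, -0.2546, 0.0007, 0, -0.0017, 0.03],
    [0, 0, -0.2546, 0.0007, 0, -0.0017, 0.03],
  ],
)

```text
t: 5.42
tcp_pos: [0.4862, -0.2487, 0.2166]
orientation: [0.309, 3.125, -0.0]
contact_force: [1.2, 1.8, 0.0]
width: 0.0319
grip_force: 20.2
```

```bash
python3 -c "
from h import *
s=bot.read_state();print(s['width'],s['contact_force'],s['wrist_torque'],delta([.4866,-.2485,.216]))"
```

```text
0.03189385542175656 [1.15677532 1.80946532 0.01629274] [-0.06903804 -0.00830453 -0.00975558] (array([-0.0002,  0.0009,  0.    ]), array([-0.0003,  0.0002,  0.0006]), 'yaw', np.float64(1.3734), 'q6', np.float64(-0.275))
```

Scaled: -0.0045 m / 0.75 = -0.006, -0.004 m / 0.75 = -0.0053, -1.4 rad / 3.1416 = -0.4456.

shift_gripper(
  ticks=[
    [0, 0, -0.0573, 0, 0, -0.0008, 0.03],
    [0, 0, -0.1146, 0, 0, -0.0015, 0.03],
    [0, 0, -0.1719, 0, 0, -0.0023, 0.03],
    [0, 0, -0.2292, 0, 0, -0.0031, 0.03],
    [0, 0, -0.2865, 0, 0, -0.0039, 0.03],
    [0, 0, -0.3438, 0, 0, -0.0045, 0.03],
    [0, 0, -0.4011, 0, 0, -0.0053, 0.03],
    [0, 0, -0.4456, 0, 0, -0.006, 0.03],
    [0, 0, -0.4456, 0, 0, -0.006, 0.03],
  ],
)

```text
t: 6.55
tcp_pos: [0.4861, -0.2486, 0.2208]
orientation: [-1.773, 2.593, -0.001]
contact_force: [0.4, 0.2, -1.9]
width: 0.0322
grip_force: 20.2
```

```bash
python3 -c "
from h import *
s=bot.read_state();print(s['width'],s['contact_force'],s['wrist_torque'],delta([.4866,-.2485,.216]))"
```

```text
0.03223378142723537 [ 0.4058444   0.19885165 -1.86644915] [ 0.02445996 -0.02369408 -0.00091435] (array([-0.0004,  0.    ,  0.    ]), array([-0.0003, -0.0004,  0.0048]), 'yaw', np.float64(2.7702), 'q6', np.float64(-1.672))
```

Scaled: -0.0043 m / 0.75 = -0.0057, -0.004 m / 0.75 = -0.0053, -1.35 rad / 3.1416 = -0.4297.

shift_gripper(
  ticks=[
    [0, 0, -0.0573, 0, 0, -0.0008, 0.03],
    [0, 0, -0.1146, 0, 0, -0.0015, 0.03],
    [0, 0, -0.1719, 0, 0, -0.0023, 0.03],
    [0, 0, -0.2292, 0, 0, -0.0031, 0.03],
    [0, 0, -0.2865, 0, 0, -0.0039, 0.03],
    [0, 0, -0.3438, 0, 0, -0.0045, 0.03],
    [0, 0, -0.4011, 0, 0, -0.0053, 0.03],
    [0, 0, -0.4297, 0, 0, -0.0057, 0.03],
    [0, 0, -0.4297, 0, 0, -0.0057, 0.03],
  ],
)

```text
t: 7.68
tcp_pos: [0.4861, -0.2486, 0.225]
orientation: [3.004, -0.919, 0.0]
contact_force: [0.1, -0.5, -0.8]
width: 0.0322
grip_force: 20.3
```

```bash
python3 -c "
from h import *
s=bot.read_state();print(s['width'],s['contact_force'],s['wrist_torque'],delta([.4866,-.2485,.216]))"
```

```text
0.03215581489712679 [ 0.14729125 -0.54234985 -0.75096941] [ 0.02828104  0.02506399 -0.0042848 ] (array([-0.    , -0.0002, -0.    ]), array([ 0.0004, -0.0004,  0.009 ]), 'yaw', np.float64(-2.1644), 'q6', np.float64(-3.021))
```

Scaled: -0.035 m / 0.75 = -0.0467, -0.015 m / 0.75 = -0.02, 1.44 rad / 3.1416 = 0.4584.

shift_gripper(
  ticks=[
    [0, 0, 0, 0, 0, 0, 0.085],
    [0, 0, 0, 0, 0, 0, 0.085],
    [0, 0, 0, 0, 0, -0.02, 0.085],
    [0, 0, 0, 0, 0, -0.0467, 0.085],
    [0, 0, 0.0573, 0, 0, -0.0467, 0.085],
    [0, 0, 0.1146, 0, 0, -0.0467, 0.085],
    [0, 0, 0.1719, 0, 0, -0.0467, 0.085],
    [0, 0, 0.2292, 0, 0, -0.0467, 0.085],
    [0, 0, 0.2865, 0, 0, -0.0467, 0.085],
    [0, 0, 0.3438, 0, 0, -0.0467, 0.085],
    [0, 0, 0.4011, 0, 0, -0.0467, 0.085],
    [0, 0, 0.4584, 0, 0, -0.0467, 0.085],
  ],
)

```text
t: 9.18
tcp_pos: [0.4862, -0.2487, 0.2609]
orientation: [-1.65, 2.673, -0.001]
contact_force: [-0.2, -0.5, -0.6]
width: 0.0851
grip_force: 0.0
```

shift_gripper(
  ticks=[
    [0, 0, 0.0573, 0, 0, 0, 0.085],
    [0, 0, 0.1146, 0, 0, 0, 0.085],
    [0, 0, 0.1719, 0, 0, 0, 0.085],
    [0, 0, 0.2292, 0, 0, 0, 0.085],
    [0, 0, 0.2865, 0, 0, 0, 0.085],
    [0, 0, 0.3438, 0, 0, 0, 0.085],
    [0, 0, 0.4011, 0, 0, 0, 0.085],
    [0, 0, 0.4584, 0, 0, 0, 0.085],
    [0, 0, 0.5157, 0, 0, 0, 0.085],
    [0, 0, 0.5411, 0, 0, 0, 0.085],
    [0, 0, 0.5411, 0, 0, 0, 0.085],
    [0, 0, 0.5411, 0, 0, 0, 0.085],
  ],
)

```text
t: 10.68
tcp_pos: [0.4861, -0.2487, 0.2603]
orientation: [0.906, 3.008, -0.0]
contact_force: [0.1, -0.9, -0.3]
width: 0.0852
grip_force: 0.0
```

```bash
python3 -c "
from h import *
s=bot.read_state();print(delta([.4866,-.2485,.225],-2.1644+np.pi))
c=viewer.snapshot('wrist')[...,::-1].copy();cv2.imwrite('pics/i.png',cv2.resize(c[95:275,160:400],None,fx=3.33,fy=3.33,interpolation=2))"
```

```text
(array([0.    , 0.0005, 0.0084]), array([-0.0003,  0.0004,  0.0353]), 'yaw', np.float64(0.9856), 'q6', np.float64(0.112))
```

View pics/i.png

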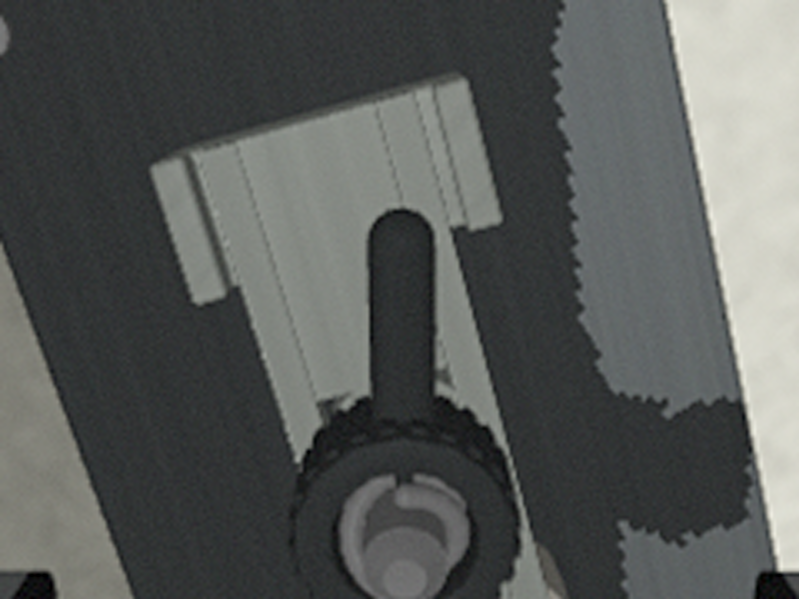

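The nut has risen and its arm again stands vertical in the view (crop x about 402), so the next grip is aligned.

Scaled: 0.035 m / 0.75 = 0.0467, 0.02 m / 0.75 = 0.0267.

shift_gripper(
  ticks=[
    [0, 0, 0, 0, 0, 0.0267, 0.085],
    [0, 0, 0, 0, 0, 0.0467, 0.085],
    [0, 0, 0, 0, 0, 0.0467, 0.06],
    [0, 0, 0, 0, 0, 0.0467, 0.03],
    [0, 0, 0, 0, 0, 0.0467, 0.03],
    [0, 0, 0, 0, 0, 0.0467, 0.03],
    [0, 0, 0, 0, 0, 0.0467, 0.03],
  ],
  squeeze=20,
)

```text
t: 11.6
tcp_pos: [0.4863, -0.2487, 0.2252]
orientation: [0.908, 3.006, -0.0]
contact_force: [0.8, -0.9, 2.1]
width: 0.0317
grip_force: 24.9
```

shift_gripper(
  ticks=[
    [0, 0, -0.0573, 0, 0, -0.0008, 0.03],
    [0, 0, -0.1146, 0, 0, -0.0015, 0.03],
    [0, 0, -0.1719, 0, 0, -0.0023, 0.03],
    [0, 0, -0.2292, 0, 0, -0.0031, 0.03],
    [0, 0, -0.2865, 0, 0, -0.0039, 0.03],
    [0, 0, -0.3438, 0, 0, -0.0045, 0.03],
    [0, 0, -0.4011, 0, 0, -0.0053, 0.03],
    [0, 0, -0.4584, 0, 0, -0.0061, 0.03],
    [0, 0, -0.4775, 0, 0, -0.0064, 0.03],
    [0, 0, -0.4775, 0, 0, -0.0064, 0.03],
  ],
)

```text
t: 12.85
tcp_pos: [0.4861, -0.2485, 0.2299]
orientation: [-1.385, 2.82, -0.0]
contact_force: [-0.5, 2.6, 4.7]
width: 0.0321
grip_force: 25.1
```

Scaled: -0.0051 m / 0.75 = -0.0068, -0.0046 m / 0.75 = -0.0061, -1.6 rad / 3.1416 = -0.5093.

shift_gripper(
  ticks=[
    [0, 0, -0.0573, 0, 0, -0.0008, 0.03],
    [0, 0, -0.1146, 0, 0, -0.0015, 0.03],
    [0, 0, -0.1719, 0, 0, -0.0023, 0.03],
    [0, 0, -0.2292, 0, 0, -0.0031, 0.03],
    [0, 0, -0.2865, 0, 0, -0.0039, 0.03],
    [0, 0, -0.3438, 0, 0, -0.0045, 0.03],
    [0, 0, -0.4011, 0, 0, -0.0053, 0.03],
    [0, 0, -0.4584, 0, 0, -0.0061, 0.03],
    [0, 0, -0.5093, 0, 0, -0.0068, 0.03],
    [0, 0, -0.5093, 0, 0, -0.0068, 0.03],
  ],
)

```text
t: 14.1
tcp_pos: [0.4859, -0.2486, 0.2347]
orientation: [2.987, -0.974, -0.0]
contact_force: [-1.1, -1.2, 3.6]
width: 0.0323
grip_force: 24.9
```

```bash
python3 -c "
from h import *
s=bot.read_state();print(s['width'],s['contact_force'],s['wrist_torque'],delta([.4866,-.2485,.216]))"
```

```text
0.03227617505796881 [-1.07110951 -1.17475002  3.64028034] [0.03140828 0.22104455 0.01411055] (array([ 0.0001,  0.0001, -0.    ]), array([ 0.0005, -0.0005,  0.0187]), 'yaw', np.float64(-2.2015), 'q6', np.float64(-2.984))
```

Scaled: -0.0035 m / 0.75 = -0.0047, -0.002 m / 0.75 = -0.0027.

shift_gripper(
  ticks=[
    [0, 0, 0, 0, 0, -0.0027, 0.03],
    [0, 0, 0, 0, 0, -0.0047, 0.03],
    [0, 0, 0, 0, 0, -0.0047, 0.03],
  ],
)

```text
t: 14.48
tcp_pos: [0.4861, -0.2486, 0.2383]
orientation: [-2.987, 0.973, -0.0]
contact_force: [0.2, 0.5, 0.1]
width: 0.0318
grip_force: 24.5
```

Scaled: -0.003 m / 0.75 = -0.004, -0.0015 m / 0.75 = -0.002.

shift_gripper(
  ticks=[
    [0, 0, 0, 0, 0, -0.002, 0.03],
    [0, 0, 0, 0, 0, -0.004, 0.03],
    [0, 0, 0, 0, 0, -0.004, 0.03],
  ],
)

```text
t: 14.85
tcp_pos: [0.4861, -0.2486, 0.2413]
orientation: [2.988, -0.971, 0.0]
contact_force: [-0.0, 0.1, -1.3]
width: 0.032
grip_force: 24.5
```

Scaled: -0.008 m / 0.75 = -0.0107, -0.004 m / 0.75 = -0.0053.

shift_gripper(
  ticks=[
    [0, 0, 0, 0, 0, -0.0053, 0.03],
    [0, 0, 0, 0, 0, -0.0107, 0.03],
    [0, 0, 0, 0, 0, -0.0107, 0.03],
  ],
)

```text
t: 15.22
tcp_pos: [0.4862, -0.2487, 0.2497]
orientation: [2.988, -0.971, 0.001]
contact_force: [0.2, 0.1, -0.9]
width: 0.032
grip_force: 24.5
```

shift_gripper(
  ticks=[
    [0, 0, 0, 0, 0, -0.0267, 0.03],
    [0, 0, 0, 0, 0, -0.0667, 0.03],
    [0, 0, 0, 0, 0, -0.1067, 0.03],
    [0, 0, 0, 0, 0, -0.1067, 0.03],
    [0, 0, 0, 0, 0, -0.1067, 0.03],
  ],
)

```text
t: 15.85
tcp_pos: [0.4859, -0.2485, 0.3285]
orientation: [-2.988, 0.971, 0.001]
contact_force: [-0.7, 0.5, -2.0]
width: 0.0316
grip_force: 24.5
```

Run:
```python
from h import *
s=bot.read_state();print(s['contact_force'],s['width'])
# tray frame: centre c, x dir 0.35 rad
print(delta([.533,.18,.33]))
c=np.array([.533,.180]);x=np.array([np.cos(.35),np.sin(.35)]);y=np.array([-x[1],x[0]])
for a in(-.045,.045):print(a,c+a*x,c+a*y)
```

```text
[-0.65960459  0.49272757 -1.95853485] 0.031602900364626915
(array([ 0.0001,  0.0007, -0.    ]), array([-0.2138, -0.3744, -0.0014]), 'yaw', np.float64(-2.1992), 'q6', np.float64(-2.986))
-0.045 [0.49072823 0.1645696 ] [0.5484304  0.13772823]
0.045 [0.57527177 0.1954304 ] [0.5175696  0.22227177]
```

Run:
```python
from h import *
print(delta([.5706,.1937,.3285],.35-np.pi),delta([.5706,.1937,.186],.35-np.pi))
```

```text
(array([3.000e-04, 7.000e-04, 5.924e-01]), array([-1.914e-01, -4.076e-01,  1.000e-04]), 'yaw', np.float64(-2.1992), 'q6', np.float64(-2.986)) (array([3.000e-04, 7.000e-04, 5.924e-01]), array([-0.1913, -0.4076,  0.1426]), 'yaw', np.float64(-2.1992), 'q6', np.float64(-2.986))
```

Scaled: -0.4076 m / 0.75 = -0.5435, -0.357 m / 0.75 = -0.476, 0.592 rad / 3.1416 = 0.1884.

shift_gripper(
  ticks=[
    [0, 0, 0.0223, -0.032, -0.068, 0, 0.03],
    [0, 0, 0.0477, -0.064, -0.136, 0, 0.03],
    [0, 0, 0.07, -0.096, -0.204, 0, 0.03],
    [0, 0, 0.0955, -0.128, -0.272, 0, 0.03],
    [0, 0, 0.1178, -0.16, -0.34, 0, 0.03],
    [0, 0, 0.1432, -0.192, -0.408, 0, 0.03],
    [0, 0, 0.1655, -0.224, -0.476, 0, 0.03],
    [0, 0, 0.1884, -0.2552, -0.5435, 0, 0.03],
    [0, 0, 0.1884, -0.2552, -0.5435, 0, 0.03],
    [0, 0, 0.1884, -0.2552, -0.5435, 0, 0.03],
    [0, 0, 0.1884, -0.2552, -0.5435, 0, 0.03],
  ],
)

```text
t: 17.23
tcp_pos: [0.5707, 0.1926, 0.3289]
orientation: [2.573, -1.801, -0.001]
contact_force: [0.7, 0.2, -1.0]
width: 0.0322
grip_force: 24.5
```

```bash
python3 -c "
from h import *
s=bot.read_state();print(s['width'],s['contact_force'],delta([.5706,.1937,.186],.35-np.pi))"
```

```text
0.03216514726009551 [ 0.68450941  0.16543934 -1.0336265 ] (array([ 0.0008, -0.0001, -0.0005]), array([-0.0011, -0.0004,  0.1429]), 'yaw', np.float64(-2.7921), 'q6', np.float64(-1.595))
```

Scaled: 0.141 m / 0.75 = 0.188, 0.13 m / 0.75 = 0.1733.

shift_gripper(
  ticks=[
    [0, 0, 0, -0.0013, 0, 0.0667, 0.03],
    [0, 0, 0, -0.0013, 0, 0.1333, 0.03],
    [0, 0, 0, -0.0013, 0, 0.1733, 0.03],
    [0, 0, 0, -0.0013, 0, 0.188, 0.03],
    [0, 0, 0, -0.0013, 0, 0.188, 0.03],
    [0, 0, 0, -0.0013, 0, 0.188, 0.03],
  ],
)

```text
t: 17.98
tcp_pos: [0.5711, 0.1946, 0.1897]
orientation: [-2.573, 1.8, -0.002]
contact_force: [0.2, -0.5, -1.0]
width: 0.0322
grip_force: 24.4
```

shift_gripper(
  ticks=[
    [0, 0, 0, 0, 0, 0.0027, 0.03],
    [0, 0, 0, 0, 0, 0.0053, 0.03],
    [0, 0, 0, 0, 0, 0.0053, 0.03],
  ],
)

```text
t: 18.35
tcp_pos: [0.5704, 0.1946, 0.1842]
orientation: [2.575, -1.8, -0.0]
contact_force: [-0.8, 0.4, -1.1]
width: 0.0319
grip_force: 24.4
```

Scaled: -0.14 m / 0.75 = -0.1867, -0.08 m / 0.75 = -0.1067.

shift_gripper(
  ticks=[
    [0, 0, 0, 0, 0, 0.002, 0.03],
    [0, 0, 0, 0, 0, 0.004, 0.03],
    [0, 0, 0, 0, 0, 0.004, 0.044],
    [0, 0, 0, 0, 0, 0.004, 0.044],
    [0, 0, 0, 0, 0, 0.004, 0.044],
    [0, 0, 0, 0, 0, -0.04, 0.044],
    [0, 0, 0, 0, 0, -0.1067, 0.044],
    [0, 0, 0, 0, 0, -0.1867, 0.06],
    [0, 0, 0, 0, 0, -0.1867, 0.085],
    [0, 0, 0, 0, 0, -0.1867, 0.085],
  ],
)

```text
t: 19.6
tcp_pos: [0.5704, 0.1946, 0.3241]
orientation: [-2.575, 1.8, -0.0]
contact_force: [0.8, -0.2, -1.3]
width: 0.0851
grip_force: 0.0
```

Run:
```python
from h import *
s=bot.read_state();np.save('j.npy',np.r_[s['tcp_pos'],s['orientation']])
c=viewer.snapshot('wrist')[...,::-1].copy();cv2.imwrite('pics/j.png',c);d=viewer.snapshot('side')[...,::-1];cv2.imwrite('pics/k.png',d)
k=cam('wrist',s);g=cv2.cvtColor(c,6);u=proj(k,[[.5706,.1937,.026]])[0];print(u)
x,y=u.astype(int);r=g[max(0,y-90):y+90,x-110:x+110]
for t in(35,45,55):
  n,l,st,ce=cv2.connectedComponentsWithStats((r<t).astype(np.uint8));o=[i for i in range(1,n) if 300<st[i,4]];print(t,st[o],(ce[o]+[x-110,max(0,y-90)]).round(0).tolist())
```

```text
[281.38092725 196.71583356]
35 [] []
45 [[  55    0    9  180  410]
 [  89   31   43   84 1264]] [[230.0, 194.0], [281.0, 184.0]]
55 [[  55    0    9  180  531]
 [  89   30   44   85 1664]] [[230.0, 190.0], [281.0, 185.0]]
```

Run:
```python
from h import *
print(delta([.4866,-.2485,.296],1.253))
```

```text
(array([ 1.2000e-03, -2.2000e-03,  2.2389e+00]), array([0.3874, 0.2304, 0.0274]), 'yaw', np.float64(-2.7913), 'q6', np.float64(-1.592))
```

The manual's scale: shifts go in shares of 0.75 m and turns go in shares of pi rad. Converting my numbers, 0.3874 m / 0.75 = 0.5165, 0.387 m / 0.75 = 0.516, 2.15 rad / 3.1416 = 0.6844.

shift_gripper(
  ticks=[
    [0, 0, 0.0573, 0.0467, 0.028, 0, 0.085],
    [0, 0, 0.1146, 0.0933, 0.056, 0, 0.085],
    [0, 0, 0.1719, 0.14, 0.084, 0, 0.085],
    [0, 0, 0.2292, 0.1867, 0.112, 0, 0.085],
    [0, 0, 0.2865, 0.2347, 0.14, 0, 0.085],
    [0, 0, 0.3438, 0.2813, 0.168, 0, 0.085],
    [0, 0, 0.4011, 0.328, 0.196, 0, 0.085],
    [0, 0, 0.4584, 0.3747, 0.224, 0, 0.085],
    [0, 0, 0.5157, 0.4213, 0.252, 0.0133, 0.085],
    [0, 0, 0.573, 0.4693, 0.28, 0.0267, 0.085],
    [0, 0, 0.6303, 0.516, 0.3067, 0.036, 0.085],
    [0, 0, 0.6844, 0.5165, 0.3072, 0.036, 0.085],
  ],
)

```text
t: 21.2
tcp_pos: [0.4859, -0.2504, 0.2953]
orientation: [-0.372, -3.117, -0.001]
contact_force: [0.6, 1.2, 0.4]
width: 0.0849
grip_force: 0.0
```

shift_gripper(
  ticks=[
    [0, 0, 0.0283, 0, 0, 0, 0.085],
    [0, 0, 0.0283, 0, 0, 0, 0.085],
    [0, 0, 0.0283, 0, 0, 0, 0.085],
  ],
)

```text
t: 21.58
tcp_pos: [0.4869, -0.2482, 0.2967]
orientation: [-0.493, -3.102, -0.0]
contact_force: [-0.1, 0.2, -0.2]
width: 0.085
grip_force: 0.0
```

Run:
```python
from h import *
s=bot.read_state();print(delta([.4866,-.2485,.196],1.253))
c=viewer.snapshot('wrist')[...,::-1].copy();cv2.imwrite('pics/l.png',c)
k=cam('wrist',s);g=cv2.cvtColor(c,6)
P=lambda x,y,z:np.array([.4866,-.2485,z])+x*np.array([np.cos(.318),-np.sin(.318),0])+y*np.array([np.sin(.318),np.cos(.318),0])
# strap edges across y at x=-25,+25 mm: print where bright along the line
for x in(-.03,-.02,.02,.03):
  ys=np.arange(-.03,.0301,.001);uv=proj(k,[P(x,y,.04) for y in ys]);v=cv2.remap(g,uv[:,0].astype(np.float32)[None],uv[:,1].astype(np.float32)[None],1)[0]
  dv=np.diff(v.astype(int));i,j=dv.argmax(),dv.argmin();print(x,ys[i],ys[j],dv[i],dv[j])
```

```text
(array([ 0.0001, -0.0009,  0.0023]), array([ 1.000e-04, -4.000e-04,  1.007e-01]), 'yaw', np.float64(1.2553), 'q6', np.float64(-0.156))
-0.03 -0.01899999999999999 0.017000000000000043 65 -86
-0.02 -0.01899999999999999 0.017000000000000043 55 -63
0.02 -0.01899999999999999 0.017000000000000043 67 -49
0.03 -0.01999999999999999 0.017000000000000043 43 -42
```

Scaled: 0.1 m / 0.75 = 0.1333, 0.08 m / 0.75 = 0.1067.

shift_gripper(
  ticks=[
    [0, 0, 0, 0, -0.0013, 0.0533, 0.085],
    [0, 0, 0, 0, -0.0013, 0.1067, 0.085],
    [0, 0, 0, 0, -0.0013, 0.1333, 0.06],
    [0, 0, 0, 0, -0.0013, 0.1333, 0.03],
    [0, 0, 0, 0, -0.0013, 0.1333, 0.03],
    [0, 0, 0, 0, -0.0013, 0.1333, 0.03],
    [0, 0, 0, 0, -0.0013, 0.1333, 0.03],
  ],
  squeeze=35,
)

```text
t: 22.5
tcp_pos: [0.4871, -0.2495, 0.1981]
orientation: [0.497, 3.101, -0.001]
contact_force: [-0.4, 0.8, 6.7]
width: 0.0352
grip_force: 36.0
```

Scaled: -0.015 m / 0.75 = -0.02, -0.01 m / 0.75 = -0.0133.

shift_gripper(
  ticks=[
    [0, 0, 0, 0, 0, -0.0067, 0.03],
    [0, 0, 0, 0, 0, -0.0133, 0.03],
    [0, 0, 0, 0, 0, -0.02, 0.03],
    [0, 0, 0, 0, 0, -0.02, 0.03],
  ],
)

```text
t: 23.0
tcp_pos: [0.4869, -0.2494, 0.2127]
orientation: [0.497, 3.101, -0.0]
contact_force: [-0.1, 0.2, -1.1]
width: 0.0349
grip_force: 35.3
```

Scaled: -0.11 m / 0.75 = -0.1467, -0.09 m / 0.75 = -0.12.

shift_gripper(
  ticks=[
    [0, 0, 0, 0, 0, -0.04, 0.03],
    [0, 0, 0, 0, 0, -0.08, 0.03],
    [0, 0, 0, 0, 0, -0.12, 0.03],
    [0, 0, 0, 0, 0, -0.1467, 0.03],
    [0, 0, 0, 0, 0, -0.1467, 0.03],
    [0, 0, 0, 0, 0, -0.1467, 0.03],
  ],
)

```text
t: 23.75
tcp_pos: [0.4865, -0.2492, 0.3212]
orientation: [-0.497, -3.101, -0.001]
contact_force: [-0.4, 0.6, -1.7]
width: 0.0353
grip_force: 35.3
```

Run:
```python
from h import *
s=bot.read_state();print(s['width'],s['contact_force'],delta([.5001,.168,.323],.35))
```

```text
0.03534361855250361 [-0.39473326  0.58605129 -1.72828837] (array([-3.00e-04, -1.10e-03,  9.03e-01]), array([ 0.1175,  0.4006, -0.0016]), 'yaw', np.float64(1.253), 'q6', np.float64(-0.156))
```

Scaled: 0.4006 m / 0.75 = 0.5341, 0.35 m / 0.75 = 0.4667, 0.903 rad / 3.1416 = 0.2874.

shift_gripper(
  ticks=[
    [0, 0, 0.035, 0.0196, 0.0667, 0, 0.03],
    [0, 0, 0.0732, 0.0387, 0.1333, 0, 0.03],
    [0, 0, 0.1082, 0.0587, 0.2, 0, 0.03],
    [0, 0, 0.1432, 0.0787, 0.2667, 0, 0.03],
    [0, 0, 0.1783, 0.0973, 0.3333, 0, 0.03],
    [0, 0, 0.2165, 0.1173, 0.4, 0, 0.03],
    [0, 0, 0.2515, 0.1373, 0.4667, 0, 0.03],
    [0, 0, 0.2874, 0.1567, 0.5341, 0, 0.03],
    [0, 0, 0.2874, 0.1567, 0.5341, 0, 0.03],
    [0, 0, 0.2874, 0.1567, 0.5341, 0, 0.03],
    [0, 0, 0.2874, 0.1567, 0.5341, 0, 0.03],
  ],
)

```text
t: 25.12
tcp_pos: [0.5003, 0.167, 0.3218]
orientation: [-1.801, -2.573, 0.001]
contact_force: [0.4, -0.5, -0.7]
width: 0.0353
grip_force: 35.4
```

Run:
```python
from h import *
s=bot.read_state();print(s['width'],s['contact_force'],delta([.5001,.168,.176],.35))
c=viewer.snapshot('wrist')[...,::-1].copy();d=viewer.snapshot('side')[...,::-1]
cv2.imwrite('pics/m.png',np.vstack([cv2.resize(c,(480,360)),cv2.resize(d[125:225,130:290],(384,240))[:, :].copy() if 0 else cv2.resize(d[130:220,140:320],(480,240))]))
```

```text
0.03532430271669744 [ 0.41953979 -0.49408249 -0.74339503] (array([-0.0007,  0.0001, -0.0007]), array([0.001 , 0.0003, 0.1458]), 'yaw', np.float64(0.3493), 'q6', np.float64(1.544))
```

View pics/m.png

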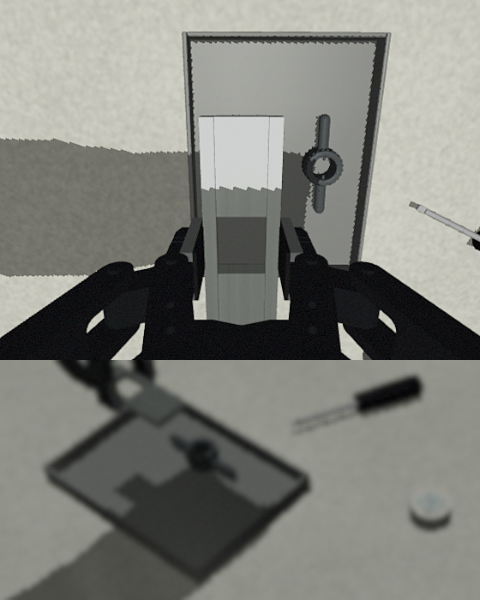

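The nut lies alone on the tray floor on the far side; the strap hangs level, lined up along the tray at its near side and clear of nut and walls. Lowering now.

shift_gripper(
  ticks=[
    [0, 0, 0, 0.0013, 0, 0.0667, 0.03],
    [0, 0, 0, 0.0013, 0, 0.1333, 0.03],
    [0, 0, 0, 0.0013, 0, 0.1733, 0.03],
    [0, 0, 0, 0.0013, 0, 0.1893, 0.03],
    [0, 0, 0, 0.0013, 0, 0.1893, 0.03],
    [0, 0, 0, 0.0013, 0, 0.1893, 0.03],
  ],
)

```text
t: 25.98
tcp_pos: [0.5006, 0.1689, 0.1815]
orientation: [1.8, 2.573, 0.003]
contact_force: [0.9, 0.6, -1.2]
width: 0.0345
grip_force: 35.4
```

shift_gripper(
  ticks=[
    [0, 0, 0, 0, 0, 0.002, 0.03],
    [0, 0, 0, 0, 0, 0.004, 0.03],
    [0, 0, 0, 0, 0, 0.004, 0.03],
  ],
)

```text
t: 26.35
tcp_pos: [0.4999, 0.1689, 0.1773]
orientation: [1.801, 2.574, 0.0]
contact_force: [-0.5, 0.4, -1.6]
width: 0.035
grip_force: 35.4
```

Scaled: 0.003 m / 0.75 = 0.004, 0.0015 m / 0.75 = 0.002.

shift_gripper(
  ticks=[
    [0, 0, 0, 0, 0, 0.002, 0.03],
    [0, 0, 0, 0, 0, 0.004, 0.03],
    [0, 0, 0, 0, 0, 0.004, 0.03],
  ],
)

```text
t: 26.72
tcp_pos: [0.5, 0.1689, 0.1764]
orientation: [1.8, 2.574, 0.002]
contact_force: [-16.0, -6.1, 46.5]
width: 0.0349
grip_force: 61.4
```

shift_gripper(
  ticks=[
    [0, 0, 0, 0, 0, -0.004, 0.03],
    [0, 0, 0, 0, 0, -0.004, 0.044],
    [0, 0, 0, 0, 0, -0.004, 0.044],
    [0, 0, 0, 0, 0, -0.004, 0.044],
    [0, 0, 0, 0, 0, -0.0267, 0.044],
    [0, 0, 0, 0, 0, -0.08, 0.044],
    [0, 0, 0, 0, 0, -0.1467, 0.05],
    [0, 0, 0, 0, 0, -0.2, 0.085],
    [0, 0, 0, 0, 0, -0.2, 0.085],
    [0, 0, 0, 0, 0, -0.2, 0.085],
  ],
)

```text
t: 27.98
tcp_pos: [0.4998, 0.1688, 0.3234]
orientation: [-1.8, -2.574, 0.001]
contact_force: [0.2, -0.2, -1.6]
width: 0.0851
grip_force: 0.0
```

Run:
```python
from h import *
s=bot.read_state();print(s['contact_force'])
c=viewer.snapshot('wrist')[...,::-1].copy();cv2.imwrite('pics/n.png',c);k=cam('wrist',s)
g=cv2.cvtColor(c,6);u=proj(k,[[.5,.169,.012]])[0];print(u)
ct=np.array([.533,.18]);X=np.array([np.cos(.35),np.sin(.35)]);Y=np.array([-X[1],X[0]])
for y in(-.05,-.03,0,.03,.05,):
  xs=np.arange(-.076,.0,.001);uv=proj(k,[[*(ct+x*X+y*Y),.012] for x in xs]).astype(np.float32)
  v=cv2.remap(g,uv[None,:,0],uv[None,:,1],1)[0].astype(int);print(y,v[::4])
```

```text
[ 0.23621039 -0.22805023 -1.58750655]
[281.89477106 194.04552   ]
-0.05 [ 72  72  72  71  71  73 111 117 118 113 118 114 117 114 115  81  70  69
  71]
-0.03 [ 73  74  75  71  75  71 112 118 121 115 119 115 117 116 113  56  72  74
  74]
0 [ 74  75  77  75  75  74 112 120  74  74  76  75  77  68 118  77  75  72
  76]
0.03 [155 153 155 155 155 155 179 206 206 206 205 205 206 203 205 124 152 152
 152]
0.05 [157 158 158 158 159 160 211 205 206 205 205 205 205 202 205 160 157 156
 156]
```

The strap's edges run straight and parallel on the floor (tray x from -53 to -17 mm), with its slot in the middle, and nothing is touching the robot.

```bash
python3 -c "
from plant import bot, viewer, ticket
print(ticket.finish_job())"
```

```text
the job is handed in; nothing more can be done
None
```

I unscrewed the nut with two grips and put it in the tray, then laid the strap flat on the tray floor beside it, and handed the job in at about 28 s. The hand-in returned no verdict, and I didn't re-check the sample puck by camera after lifting the strap.

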